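# Open the filter well of a bench photometer

## Task

The filter of the photometer whose cover carries a straight ridge has to be changed. Press its snap tab fully in, then push the released cover along its rails, off its seat, until the filter well is completely open, and leave it lying flat between the rails. Do not lift the cover, and leave the other photometer (round knob on its cover) and the things standing about as they are.

Things in the scene. Friction and masses are not known exactly. Their poses are not given: they have to be found in the camera images.
- photometer: photometer to open: white box with blue band, 250 (x) x 130 (y) mm, fixed; origin under its centre, x along its length the way the cover slides off (display end +x), z up. Flat deck 70 mm above the bench. On it grey 8 mm high rails at y = +-47 to +-53 mm, joined by an 8 mm rear wall (inner face x = -110) and an 8 mm end rim (inner face x = 83 mm)
- well (a point): centre of the filter well's mouth in the deck, at x = -66 mm of the photometer: an opening 68 (x) x 60 (y) mm, 30 mm deep, a round amber filter inside, hidden under the cover at the start. Completely open when the cover's centre is at least 76 mm ahead (+x) of this point; the end rim stops it at 107 mm
- cover: that photometer's loose grey cover, 84 (x) x 90 (y) x 8 mm (a 6 mm panel on 2 mm runners), 0.1 to 0.2 kg; origin under its centre, axes as the photometer's. Starts over the well, 2 mm play to each rail, front edge (+x) 2 mm behind the snap tab that blocks it. A straight ridge stands across its top: 8 (x) x 64 (y) x 18 (high) mm, centred at its x = 10 mm. Once released it slides freely to +x
- ridge (a point): middle of the top edge of the rear face (-x side) of the ridge on the cover, the face to push on; 26 mm above the deck (18 mm above the cover's flat top), 48 mm ahead of the cover's rear edge; axes as the cover's
- tab_top (a point): centre of the top face of the photometer's snap tab: a 40 x 40 mm grooved grey pad in a slot of the deck at x = -2 mm of the photometer, just ahead of the seated cover (cover's edge 22 mm from the tab's centre). At the start it stands 8 mm above the deck, level with the cover's top. Axes as the photometer's
- tab (a joint): how far the snap tab is pressed in (straight down): 0 = out, 0.009 m = fully in, 1 mm below the deck. It yields to about 4 N and stays where it is left; the cover passes over it from about 0.007 m
- other_photometer: a second photometer of the same make, to be left alone; same size, origin and axes
- other_cover: its cover, the same but with a round knob (28 mm diameter, 18 mm high) instead of the ridge; origin under its centre
- other_tab (a joint): how far the other photometer's snap tab is pressed in, 0 = out (m)
- cuvette: stoppered clear cuvette, 14 x 14 x 44 mm, standing on the photometer's deck beyond the end rim; origin under its centre
- vial: small amber jar, 20 mm diameter, 35 mm high, standing on the other photometer's deck beyond the end rim; origin under its centre
- dish: open glass dish, 80 mm diameter, 16 mm high, on the bench between the photometers; origin under its centre
- flask: conical glass flask, 68 mm diameter, 90 mm high, on the bench between the photometers, farther out than the dish; origin under its centre
- reagent: amber reagent bottle, 64 mm diameter, 130 mm high, on the bench to the left; origin under its centre
- beaker: glass beaker, 72 mm diameter, 95 mm high, on the bench to the right; origin under its centre
- screwdriver: screwdriver, 170 mm long, lying on the bench to the right; origin under its middle
Things that resemble listed ones, but are neither listed nor needed, are in the scene too. What is shaped like the cover but red is not meant.

How it is judged:
On the way, in this order (a step that is already met when the one before it is completed fails the run):
1. the snap tab is pressed in while the cover is still on its seat (value of joint tab above 0.007 m and x of cover in the frame of photometer below -0.058 m), for 0.1 s.
2. the cover has been pushed along its rails until the filter well is completely open (x of cover in the frame of photometer between 0.01 and 0.046 m and y of cover in the frame of photometer between -0.006 and 0.006 m and z of cover in the frame of photometer between 0.066 and 0.074 m and angle between cover's own z axis and vertical below 0.08 rad), for 0.2 s.
At the end, for the whole second after the job is handed in: the cover lies at rest and flat (within 4 mm of the deck's height, tilt under 0.08 rad) between the rails, its centre past x = 10 mm of the photometer so that the filter well is completely open; the snap tab is still in (more than 6.5 mm) (all of step 2 and value of joint tab above 0.0065 m and linear speed of cover below 0.01 m/s); the robot touches nothing.
It fails at once if the cover is lifted more than 10 mm off the deck or tipped by more than 0.2 rad (z of cover in the frame of photometer above 0.08 m or angle between cover's own z axis and vertical above 0.2 rad).
It fails at once if the other photometer's tab is pressed (3 mm) or its cover moved (8 mm) (value of joint other_tab above 0.003 m or distance of other_cover from where it was at the start of the episode above 0.008 m).
It fails at once if one of the things standing about is moved by more than 15 mm or tipped over (distance of any of cuvette, vial, dish, flask, reagent, beaker, screwdriver from where it was at the start of the episode above 0.015 m or angle between any of cuvette, vial, dish, flask, reagent, beaker's own z axis and vertical above 0.5 rad).
It also fails if it takes over 38 s, if anything falls off the work surface, if the arm or the gripper's body presses on something with over 40 N, if the wrist force passes 120 N, or if a joint passes its speed limit or range.

## Robot

A 7-joint arm with a two-finger parallel gripper is mounted at the origin on the work surface. World frame = base frame: x ahead of the robot, y to its left, z up, the work surface at z = 0. Lengths are in m, angles in rad, forces in N, time in s.
With the tool pointing down it reaches from about 0.4 to 0.9 m from the base axis. Payload 5.6 kg.
Tool frame: the origin (TCP) lies on the centre line of the jaws, within the pads' length; the fingertips stand ahead of it and the grasp point (between the pads) is the TCP (bot.nose_length is the z of the fingertips in the tool frame, in m); z points along the fingers, y is the line along which they close (so a half turn about z gives the same grasp; the last joint's range is limited). The gripper opens to 92 mm and grips with 3 to 60 N. Pads are 20 mm wide; open, the fingers measure 128 mm over their backs; the gripper's body (75 mm by 189 mm) begins 69 mm behind the grasp point.
Start: joints at [1.127, 0.468, -0.012, 1.603, 0.006, 1.071, -0.056], TCP at [0.254, -0.599, 0.234] pointing down, gripper open.
Joint ranges: [-2.53, 2.53], [-0.31, 2.02], [-1.57, 1.55], [0.28, 2.44], [-1.29, 4.43], [0.15, 1.84], [-2.92, 2.92]. Speed limits (rad/s): [2.57, 2.57, 3.14, 3.14, 3.14, 3.14, 3.14].

## Interface

Orientations are given as a unit quaternion [w, x, y, z].
In Python, from plant import bot gives the robot as it stands.
- The arm moves only by the tool send_rows, never from a script. Its argument "commands" is a list of rows, each a list of 7 numbers: the opening, from -1 (shut) to 1 (fully open), so that 0 is half open, then the shift along the tool's x, y, z in cm, then the turn, a rotation vector about the tool's x, y, z in degrees. In form: [[jaw, x, y, z, ax, ay, az], ...]. A call has 1 to 12 rows; each row is the pose to reach, as a shift and turn from the pose commanded when the call began, along the tool's axes at that moment; what a row does not reach only later rows make up. A row lasts 1/10 s, in which the tool goes at most 50 mm and 8.59 degrees, less where a joint would pass 70% of its speed; a pose out of reach is approached as far as the arm can. A call with a gripper value outside its range is refused whole. The fingers move at their own pace and stop on an object; the grip force is fixed at half the most. Time passes only in rows, so rows that repeat a pose let the fingers close. It gives the time, the measured TCP pose, the force, the opening and the grip force at its end, in the units of the state.
- bot.state(): the state, without advancing time (a new reading comes with each control period).
- bot.capture(name): name is "scene" or "top" or "wrist"; returns (picture, depth): 384x512x3 uint8, red, green, blue; 384x512 float32, m along the optical axis (not along the pixel's ray), 0 where there is no reading.
- bot.get_calibration(name): a dict with "fx", "fy", "cx", "cy" (pixels), "pose" (4x4, takes a point from camera to world coordinates). Camera axes: x right, y down, z forward; pixel columns grow to the right and rows downward; lengths in m; the calibration is good to about 2 mm. The wrist camera is an equidistant fisheye: a pixel r from the principal point sees the ray r / f radians off the axis. A picture is of the moment at which its call begins: read the wrist's pose just before it. get_calibration takes no time and is no camera call; for the wrist camera it gives the pose at the moment of the call.
- bot.sign_off(): hands the job in; it is judged then, once.
The state is a dict: "time_s": time; "joints": joint angles; "qvel": joint speeds; "joint_torque": joint torques, N m; "tool_pos": TCP position; "eef_rot": TCP orientation; "wrist_force": force on the tool from outside, world axes, zero at the start; "torque": the same for the moment, N m; "finger_gap": finger opening in m; "finger_force": force on a finger pad.
Only numpy, scipy, OpenCV 4.12 (cv2) and the standard library are available. Lean on these libraries where they do the work, as an engineer would, in place of code of your own. Each camera call takes 0.05 s, during which the arm holds its last target. There are 200 camera calls.

## Working session

There is one attempt and no reset: what is moved stays moved. The work goes in short steps, Python scripts to look and compute and a tool call to move; the robot and the scene stay as the last step left them, time stands still between calls to the robot, and variables do not carry over. Pictures are saved under pics/ and viewed, at most 10 in all, crops included, and the job is handed in when it is done.

Besides the shell and the picture viewer there is one more tool, called after ">>>" as name(argument=value, ...), one argument or row to a line, values as JSON. send_rows: Moves the arm, as the interface text tells. Its arguments: {"type":"object","properties":{"commands":{"type":"array"}},"required":["commands"]}

```bash
mkdir -p pics; cat > h.py <<'E'
from plant import bot
import numpy as np, cv2
def cap(n):
    c=bot.get_calibration(n); p,d=bot.capture(n); return p,d,c
def world(c,d,u,v,z=None):
    z=d[int(v),int(u)] if z is None else z
    T=np.array(c["pose"]); return (T@np.array([(u-c["cx"])/c["fx"]*z,(v-c["cy"])/c["fy"]*z,z,1]))[:3]
def cloud(c,d):
    v,u=np.mgrid[:d.shape[0],:d.shape[1]]; T=np.array(c["pose"])
    P=np.stack([(u-c["cx"])/c["fx"]*d,(v-c["cy"])/c["fy"]*d,d],-1)
    return P@T[:3,:3].T+T[:3,3]
E
python3 - <<'E'
from h import *
for n in("top","scene"):
    p,d,c=cap(n); np.savez(n+".npz",p=p,d=d,pose=c["pose"],k=[c[k] for k in("fx","fy","cx","cy")])
    cv2.imwrite(f"pics/{n}0.png",cv2.resize(p[:,:,::-1],(800,600)))
s=bot.state(); print(s["tool_pos"],s["eef_rot"],s["time_s"],bot.nose_length,s["wrist_force"])
E
```

```text
[ 0.2533319  -0.5980691   0.23272234] [-7.72960303e-04  9.79997935e-01  1.99006018e-01 -2.32545201e-04] 0.1 0.019 [-0.11359643  0.35797581 -0.1479029 ]
```

View pics/top0.png

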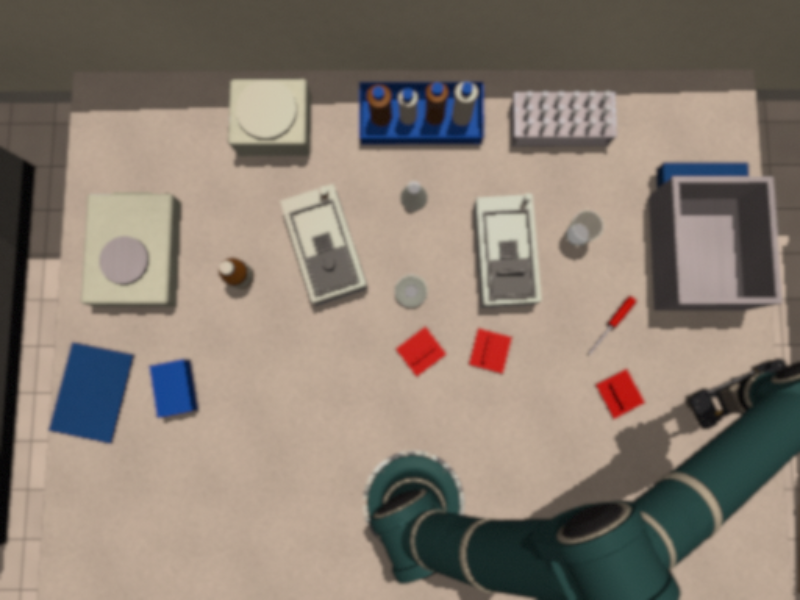

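View pics/scene0.png

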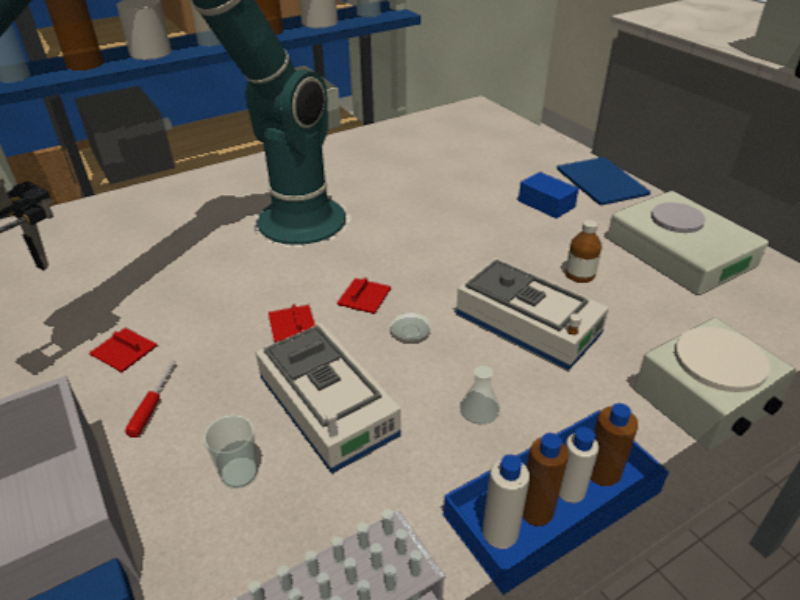

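The top view shows the ridge photometer at about (508,250) in the 800x600 picture, with its cover at (511,280), its tab at (508,250) and the +x end pointing up. The knob photometer is at (323,245). I'll fit the box from the depth images.

```bash
cat > fit.py <<'E'
from h import *
for n in("top","scene"):
    f=np.load(n+".npz"); c=dict(zip(("fx","fy","cx","cy"),f["k"])); c["pose"]=f["pose"]; P=cloud(c,f["d"]); p=f["p"].astype(int)
    if n=="top":
        print("centre guess",P[int(250*.64),int(508*.64)],P[int(292*.64),int(508*.64)], P[int(205*.64),int(498*.64)])
        g=P[int(250*.64),int(508*.64),:2]
    X=P.reshape(-1,3); C=p.reshape(-1,3)
    near=np.linalg.norm(X[:,:2]-g,axis=1)<.17
    m=near&(X[:,2]>.06)&(X[:,2]<.11); 
    lab=m.reshape(f["d"].shape).astype(np.uint8); k,L=cv2.connectedComponents(lab)
    b=np.argmax(np.bincount(L[L>0])); m=(L==b).ravel()
    r=cv2.minAreaRect(X[m,:2].astype(np.float32)*1000); print(n,m.sum(),r)
    dk=m&(np.abs(X[:,2]-.07)<.004)&(C.min(1)>150); print("deck z",np.median(X[dk,2]))
    box=cv2.boxPoints(r)/1000; e=[box[1]-box[0],box[2]-box[1]]; ax=max(e,key=np.linalg.norm); ax=ax/np.linalg.norm(ax); ax*=np.sign(ax[0]); ay=np.array([-ax[1],ax[0]])
    o=np.array(r[0])/1000; print("axis yaw deg",np.degrees(np.arctan2(ax[1],ax[0])),"origin",o)
    q=(X[:,:2]-o); lx,ly=q@ax,q@ay
    hi=m&(X[:,2]>.085)&(X[:,2]<.1)&(lx<0); print("ridge",np.median(X[hi,2]),lx[hi].min(),lx[hi].max(),ly[hi].min(),ly[hi].max())
    gr=m&(C.max(1)<130)&(abs(ly)<.047)&(X[:,2]<.084);print("grey x",np.percentile(lx[gr],[1,99]))
    tb=gr&(lx>-.02)&(lx<.04); print("tab",lx[tb].mean(),ly[tb].mean(),np.percentile(lx[tb],[2,98]),np.percentile(ly[tb],[2,98]),np.median(X[tb,2]))
E
python3 fit.py
```

```text
centre guess [ 0.56875409 -0.21834922  0.08155946] [ 0.47620366 -0.21716158  0.07661982] [ 0.67747962 -0.19688934  0.0708436 ]
top 2504 ((575.5647583007812, -221.81336975097656), (251.0594024658203, 131.06317138671875), 3.415003538131714)
deck z 0.0702344581603851
axis yaw deg 3.4150019 origin [ 0.57556476 -0.22181337]
ridge 0.09300984835096437 -0.09500958150406076 -0.02698129449722662 -0.048954901414776895 0.04001659186976204
grey x [-0.11471354  0.09400226]
tab -0.003477431441560873 0.004026323341471169 [-0.01908048  0.01267242] [-0.01497519  0.02032594] 0.07739695267920954
scene 3842 ((575.8828125, -216.63681030273438), (255.03524780273438, 132.28207397460938), 3.3130276203155518)
deck z 0.0712958720032788
axis yaw deg 3.3130314 origin [ 0.57588281 -0.21663681]
ridge 0.09476578256173462 -0.062165196354827826 -0.04868058492071135 -0.031767567606429375 0.0316830264200664
grey x [-0.11584147  0.12632408]
tab 0.0019279728631051867 -0.0001717375571516854 [-0.01916859  0.01956791] [-0.02053072  0.0467106 ] 0.07826690177229495
```

>>> send_rows(
  commands=[
    [-1,8,-4,0,0,0,5],
    [-1,16,-8,0,0,0,10],
    [-1,23,-11.7,0,0,0,15],
    [-1,30,-15.2,0,0,0,19.6],
    [-1,37,-18.8,0,0,0,19.6],
    [-1,44.3,-22.5,0,0,0,19.6],
    [-1,44.3,-22.5,0,0,0,19.6],
    [-1,44.3,-22.5,0,0,0,19.6],
    [-1,44.3,-22.5,0,0,0,19.6],
    [-1,44.3,-22.5,0,0,0,19.6],
    [-1,44.3,-22.5,0,0,0,19.6],
    [-1,44.3,-22.5,0,0,0,19.6],
  ],
)

```text
time_s: 1.3
tool_pos: [0.574, -0.2171, 0.2329]
eef_rot: [-0.0, 1.0, 0.031, -0.001]
wrist_force: [0.6, 0.4, -0.2]
finger_gap: 0.0005
finger_force: 0.0
```

```bash
python3 - <<'E'
from h import *
p,d,c=cap("wrist"); T=np.array(c["pose"]); f=c["fx"]
print(T.round(3).tolist(),f)
# overlay predicted model points through fisheye
o=np.array([.5755,-.2185]);a=np.radians(3.35);R=np.array([[np.cos(a),-np.sin(a)],[np.sin(a),np.cos(a)]])
im=cv2.resize(p[:,:,::-1],None,fx=1.5,fy=1.5,interpolation=cv2.INTER_CUBIC).copy()
def proj(x,y,z):
    w=np.array([*(o+R@[x,y]),z,1]); q=np.linalg.inv(T)@w; r=np.hypot(q[0],q[1]); th=np.arctan2(r,q[2])
    return c["cx"]+f*th*q[0]/r, c["cy"]+f*th*q[1]/r
def poly(pts,col):
    cv2.polylines(im,[np.array([[1.5*t for t in proj(*q)] for q in pts]).round().astype(int)],True,col,1)
def rect(x0,x1,y0,y1,z): return [(x0,y0,z),(x1,y0,z),(x1,y1,z),(x0,y1,z)]
poly(rect(-.125,.125,-.065,.065,.07),(0,0,255)); poly(rect(-.022,.018,-.02,.02,.078),(0,255,0)); poly(rect(-.06,-.052,-.032,.032,.096),(255,0,255)); poly(rect(-.11,.083,-.047,.047,.078),(0,200,255))
cv2.imwrite("pics/w1.png",im)
E
```

```text
[[0.062, -0.96, -0.274, 0.651], [-0.998, -0.06, -0.016, -0.212], [-0.001, 0.275, -0.962, 0.385], [0.0, 0.0, 0.0, 1.0]] 297.3186396354542
```

View pics/w1.png

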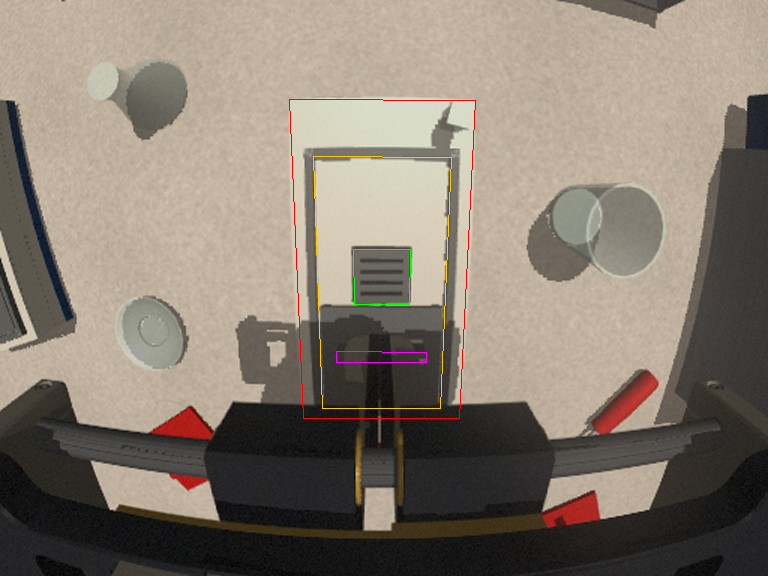

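The overlay matches the box, rails and tab (tab at pixel (381,276)) to about 1 mm, and the TCP is over the tab. Next I press it.

>>> send_rows(
  commands=[
    [-1,0,0,4,0,0,0],
    [-1,0,0,8,0,0,0],
    [-1,0,0,11,0,0,0],
    [-1,0,0,12.6,0,0,0],
    [-1,0,0,13.2,0,0,0],
    [-1,0,0,13.6,0,0,0],
    [-1,0,0,14.0,0,0,0],
    [-1,0,0,14.3,0,0,0],
    [-1,0,0,14.5,0,0,0],
    [-1,0,0,14.6,0,0,0],
    [-1,0,0,14.6,0,0,0],
    [-1,0,0,14.6,0,0,0],
  ],
)

```text
time_s: 2.55
tool_pos: [0.5743, -0.2194, 0.0884]
eef_rot: [0.001, 1.0, 0.029, 0.001]
wrist_force: [-1.1, -2.2, 6.2]
finger_gap: 0.0004
finger_force: 2.7
```

>>> send_rows(
  commands=[
    [-1,0,0,0.1,0,0,0],
    [-1,0,0,0.2,0,0,0],
    [-1,0,0,0.2,0,0,0],
    [-1,0,0,0.2,0,0,0],
  ],
)

```text
time_s: 2.95
tool_pos: [0.5745, -0.2194, 0.0883]
eef_rot: [0.001, 1.0, 0.029, 0.001]
wrist_force: [-6.6, -0.8, 16.5]
finger_gap: 0.0003
finger_force: 8.8
```

The force rose to 16 N with no further travel, so the tab is fully in. I'll lift, go behind the ridge and descend.

>>> send_rows(
  commands=[
    [-1,0,0,-2,0,0,0],
    [-1,0,0,-5,0,0,0],
    [-1,0,0,-5,0,0,0],
    [-1,-3,0,-5,0,0,0],
    [-1,-6,-0.1,-5,0,0,0],
    [-1,-7.9,-0.1,-5,0,0,0],
    [-1,-7.9,-0.1,-5,0,0,0],
    [-1,-7.9,-0.1,-5,0,0,0],
    [-1,-7.9,-0.1,-3.5,0,0,0],
    [-1,-7.9,-0.1,-2.4,0,0,0],
    [-1,-7.9,-0.1,-1.8,0,0,0],
    [-1,-7.9,-0.1,-1.8,0,0,0],
  ],
)

```text
time_s: 4.15
tool_pos: [0.4946, -0.2216, 0.1023]
eef_rot: [-0.001, 1.0, 0.03, -0.001]
wrist_force: [-0.6, -0.2, 0.2]
finger_gap: 0.0004
finger_force: 0.0
```

```bash
python3 - <<'E'
from h import *
p,d,c=cap("wrist"); s=bot.state(); print(s["tool_pos"],s["wrist_force"],s["time_s"])
cv2.imwrite("pics/w2.png",cv2.resize(p[:,:,::-1],None,fx=1.5,fy=1.5,interpolation=cv2.INTER_CUBIC))
E
```

```text
[ 0.49489839 -0.22184144  0.10296817] [0.08756705 0.09091705 0.60220168] 4.2
```

View pics/w2.png

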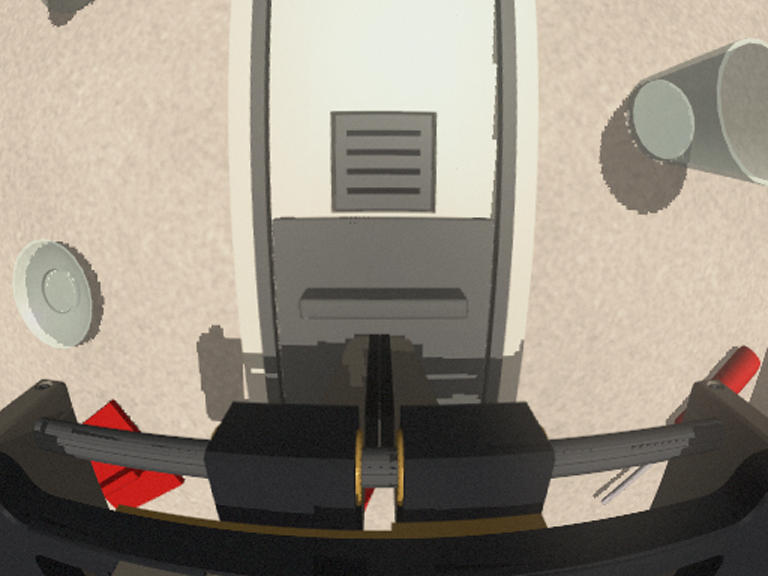

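The picture shows the tab sunk (384,160), the cover still seated and the fingers (380,340) centred behind the ridge (383,305). Next I push.

>>> send_rows(
  commands=[
    [-1,0.5,0.1,0,0,0,0],
    [-1,0.9,0.1,0,0,0,0],
    [-1,1.3,0.1,0,0,0,0],
    [-1,1.8,0.1,0,0,0,0],
    [-1,2.3,0.1,0,0,0,0],
    [-1,2.8,0.1,0,0,0,0],
    [-1,3.3,0.1,0,0,0,0],
    [-1,3.8,0.1,0,0,0,0],
    [-1,4.3,0.1,0,0,0,0],
    [-1,4.8,0.1,0,0,0,0],
    [-1,5.3,0.1,0,0,0,0],
    [-1,5.3,0.1,0,0,0,0],
  ],
)

```text
time_s: 5.4
tool_pos: [0.549, -0.2198, 0.1036]
eef_rot: [0.0, 1.0, 0.03, 0.001]
wrist_force: [0.1, 0.2, -1.2]
finger_gap: 0.0006
finger_force: 0.0
```

>>> send_rows(
  commands=[
    [-1,0.5,0,0,0,0,0],
    [-1,1.0,0,0,0,0,0],
    [-1,1.5,0,0,0,0,0],
    [-1,2.0,0,0,0,0,0],
    [-1,2.5,0,0,0,0,0],
    [-1,3.0,0,0,0,0,0],
    [-1,3.5,0,0,0,0,0],
    [-1,4.0,0,0,0,0,0],
    [-1,4.4,0,0,0,0,0],
    [-1,4.7,0,0,0,0,0],
    [-1,5.0,0,0,0,0,0],
    [-1,5.0,0,0,0,0,0],
  ],
)

```text
time_s: 6.6
tool_pos: [0.5982, -0.2171, 0.1037]
eef_rot: [0.0, 1.0, 0.029, 0.0]
wrist_force: [0.4, 0.2, -0.1]
finger_gap: 0.0008
finger_force: 0.0
```

>>> send_rows(
  commands=[
    [-1,-0.8,0,0,0,0,0],
    [-1,-1.5,0,0,0,0,0],
    [-1,-1.5,0,-3,0,0,0],
    [-1,-1.5,0,-7,0,0,0],
    [-1,-4,0,-11,0,0,0],
    [-1,-7,0,-13,0,0,0],
    [-1,-9,0,-13,0,0,0],
    [-1,-9,0,-13,0,0,0],
  ],
)

```text
time_s: 7.4
tool_pos: [0.5051, -0.2235, 0.2348]
eef_rot: [0.001, 1.0, 0.028, 0.0]
wrist_force: [-0.2, -0.6, -0.3]
finger_gap: 0.0004
finger_force: 0.0
```

```bash
python3 - <<'E'
from h import *
p,d,c=cap("wrist"); s=bot.state(); print(s["tool_pos"],s["wrist_force"],s["time_s"])
cv2.imwrite("pics/w3.png",cv2.resize(p[:,:,::-1],None,fx=1.5,fy=1.5,interpolation=cv2.INTER_CUBIC))
p,d,c=cap("scene"); P=cloud(c,d); o=np.array([.5755,-.2170]);a=np.radians(3.35)
q=P[...,:2]-o; lx=q@[np.cos(a),np.sin(a)]; ly=q@[-np.sin(a),np.cos(a)]; z=P[...,2]
m=(z>.088)&(z<.105)&(abs(lx)<.075)&(abs(ly)<.045); print("ridge lx",np.percentile(lx[m],[5,50,95]),"ly",ly[m].min(),ly[m].max(),np.median(z[m]))
E
```

```text
[ 0.50664779 -0.22295732  0.23424641] [-0.24776197  0.35429199 -0.86421276] 7.45
ridge lx [0.03420128 0.04011253 0.04270961] ly -0.03156622101146161 0.03234710101899641 0.09581003127182175
```

View pics/w3.png

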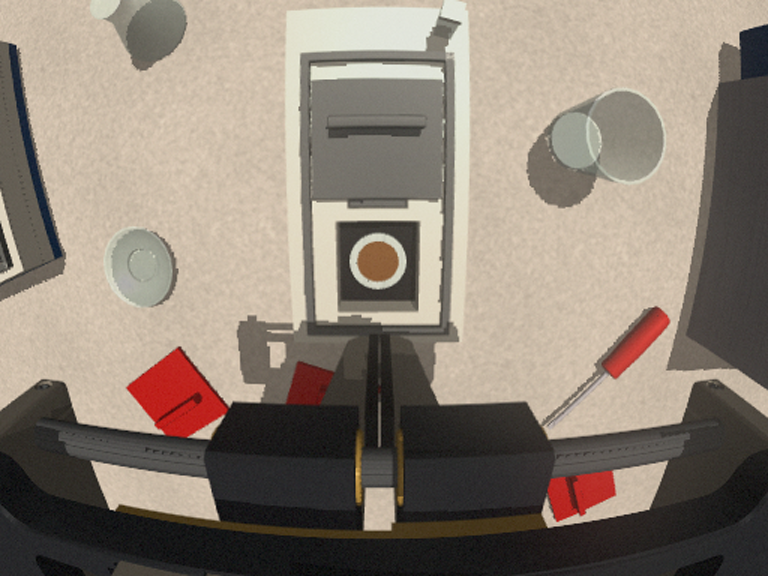

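The well is fully open at (378,262), with the cover lying flat between the rails at about x = 28 mm. The cuvette, dish, flask, beaker and screwdriver in view stand as before.

```bash
python3 -c "
from plant import bot
print(bot.sign_off())"
```

```text
the job is handed in; nothing more can be done
None
```

The ridge photometer's tab is pressed fully in and its cover lies flat between the rails at about x = 28 mm, so the filter well is completely open; the arm is clear and the job was handed in at about 7.5 s, with no verdict returned.

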